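Lock the grease pump cover and prime it

ROBOT

A 6-joint arm with a two-finger parallel gripper is mounted at the origin on a cart in front of the work surface, level with it; the furniture and walls round the work are solid. World frame = base frame: x ahead of the robot, y to its left, z up, the work surface at z = 0. Lengths are in mm, angles in degrees, forces in N, time in s.
With the tool pointing down it reaches from about 300 to 850 mm from the base axis. Payload 4.2 kg.
Tool frame: the origin (TCP) lies at the very end of the fingers, on their centre line; the grasp point (between the pads) lies 19 mm behind it; z points along the fingers, y is the line along which they close (so a half turn about z gives the same grasp; the last joint's range is limited). The gripper opens to 91 mm and grips with 3 to 60 N. Pads are 32 mm wide; open, the fingers measure 118 mm over their backs; the gripper's body (76 mm by 178 mm) begins 60 mm behind the grasp point.
Start: joints at [-67.093, 18.312, 89.639, -0, 72.044, -1.146], TCP at [234.362, -525.088, 213.976] pointing down, gripper open.
Joint ranges: [-177.97, 177.97], [-48.28, 115.42], [12.27, 149.76], [-77.06, 257.06], [2.81, 150.46], [-146.56, 146.56]. Speed limits (degrees/s): [147.25, 147.25, 180, 180, 180, 180].

INTERFACE

Orientations are given as [roll, pitch, yaw] about the fixed x, y, z axes, in that order (R = Rz(yaw) Ry(pitch) Rx(roll)).
In Python, from workcell import env, eyes gives the robot as it stands.
- The arm moves only by the tool send_rows, never from a script. Its argument "targets" is text: rows parted by semicolons, each of 7 numbers parted by spaces: the shift along the tool's x, y, z in m, then the turn, a rotation vector about the tool's x, y, z in degrees, then the opening in per cent of the stroke, from 0 (shut) to 100 (fully open). A call has 1 to 12 rows; each row is the pose to reach, as a shift and turn from the pose commanded when the call began, along the tool's axes at that moment; what a row does not reach only later rows make up. A row lasts 1/12 s, in which the tool goes at most 41.7 mm and 7.16 degrees, less where a joint would pass 70% of its speed; a pose out of reach is approached as far as the arm can. A call with a gripper value outside its range is refused whole. The fingers move at their own pace and stop on an object; "grip_force" is the grip in N (left out, the last holds). Time passes only in rows, so rows that repeat a pose let the fingers close. It gives the time, the measured TCP pose, the force, the opening and the grip force at its end, in the units of the state.
- env.state(): the state, without advancing time (a new reading comes with each control period).
- eyes.grab_frame(name): name is "side" or "top"; returns a dict with "image" (400x640x3 uint8, blue, green, red), "fovy" (degrees; the focal length in pixels is half the picture's height over the tangent of half this angle, whatever the lens; pixels are square), "cx", "cy" (the principal point, pixels), "eye" and "attitude" of the camera in the world. Camera axes: x right, y up, looking along -z (the intrinsics and any distortion apply to the point x, -y, -z); pixel columns grow to the right and rows downward; lengths in mm; the calibration is good to about 2 mm. A picture is of the moment at which its call begins. There is no depth.
- env.job_done(): hands the job in; it is judged then, once.
The state is a dict: "time_s": time; "qpos": joint angles; "qvel": joint speeds; "effort": joint torques, N m; "ee_pos": TCP position; "ee_rot": TCP orientation; "force": force on the tool from outside, world axes, zero at the start; "torque": the same for the moment, N m; "gripper_width": finger opening in mm; "gripper_force": force on a finger pad.
Only numpy, scipy, OpenCV 4.12 (cv2) and the standard library are available. Lean on these libraries where they do the work, as an engineer would, in place of code of your own. Each camera call takes 0.05 s, during which the arm holds its last target. There are 200 camera calls.

TASK

Take the T-headed wing key out of its stand, put its head lengthwise down through the slot in the grease pump's cover until the collar sits on the cover, and give it a quarter turn so that the cover is locked. Then press the button under the visor fully down, hold it for three seconds and let it go before the gauge needle reaches the thick limit mark. Leave the key upright and locked in the slot, and do not push the other loose things on the table about.

Things in the scene. Friction and masses are not known exactly. Their poses are not given: they have to be found in the camera images.
- pump: Grey grease pump, fixed on the table, about 275 x 184 mm, 124 mm high. Origin on the table under it; z up, -x its front (robot side). Rear: housing under a flat steel cover 142 x 184 mm, 8 mm thick, top face at 120 mm, with the slot. Front: panel sloping down to the front at 40 deg, outward normal (-0.643, 0, 0.766); button on its -y side (robot's right), gauge on its +y side.
- slot (a point): Centre of the slot in the pump's cover, at the cover's top face (120 mm above the table, 30 mm behind the pump's origin). It goes right through: 66 mm along the pump's y, 22 mm along its x. Below the cover the hollow is at least 110 x 140 mm wide and 52 mm deep, so the key's head can turn. Axes as the pump's.
- key: Loose steel wing key, 100 mm tall, 250 g, upright in its stand. Origin: centre of its underside; z up; x along both head and wing. Head 58 (x) x 16 (y) x 10 mm; shank 14 mm thick; collar 48 mm across, 30 to 37 mm up; wing to grip 60 (x) x 14 (y) mm, 60 to 100 mm up. Seated: origin 30 mm below the cover's top. Enters with x along the pump's y, locked with x along the pump's x.
- key_stand: Key stand fixed on the table left or right of the pump: wooden block 90 (x) x 46 (y) mm on a steel foot 100 x 56 mm, 36 mm high over all, with a pocket 64 x 21 mm, 28 mm deep, in which the key's head stands at the start (key's origin 8 mm above the table, its x along the stand's x or nearly). Origin: centre of its underside.
- button_top (a point): Centre of the top of the round black push button, 40 mm in diameter, domed. z points out of the panel along the button's line of travel (40 degrees from vertical, towards the front); pressing moves it along -z. Unpressed it stands 22 mm out of the panel.
- jog_button (a joint): Travel of the button in m: 0 out, 0.008 fully down against its stop. Spring return: starts to move at 1.5 N, fully down at 4.5 N.
- gauge_needle (a joint): Turn in rad of the needle of the round gauge (64 mm white dial), clockwise seen from the robot; 0 at rest, pointing to the lower left. It creeps up while the button is held down (about 1.35 after 3 s, 1.9 after 5 s) and sinks back slowly after release. The near edge of the thick limit mark is at 2.0.
- small_tin: Loose round blue tin, 71 mm in diameter, 42 mm high, on the other side of the pump from the key stand. Not to be disturbed. Origin: centre of its underside.
- spray_can: Loose spray can, 67 mm in diameter, 199 mm tall, at the back right. Not to be disturbed. Origin: centre of its underside.
- thread_spool: Loose spool of thread, 69 mm in diameter, 24 mm high, at the back left. Not to be disturbed. Origin: centre of its underside.
- ball_hammer: Loose hammer with a wooden handle lying at the right, 177 x 296 x 27 mm. Not to be disturbed. Origin: centre of its underside.
- visor_edge (a point): Middle of the outer edge of the sheet steel visor that shades the button: 76 mm wide, 4 mm thick, standing square out of the panel for 62 mm, its near face 34 mm up the slope from the button's axis. It bars the way from straight above: press along a tilted line, from in front and above. Axes as the pump's.
- wing (a point): Middle of the key's wing, 80 mm above the key's origin, axes as the key's. The key may be turned either way to lock; there is no stop or detent, the head turns freely 12 mm below the cover and friction under the collar holds it.

How it is judged:
By the outcome, as a careful person would: the job done as asked, in the order asked, and still so for the second after the job is handed in, with the robot touching nothing.
It also fails if it takes over 67 s, if anything falls off the work surface, if the arm or the gripper's body presses on something with over 40 N, if the wrist force passes 120 N, or if a joint passes its speed limit or range.

## Working session

There is one attempt and no reset: what is moved stays moved. The work goes in short steps, Python scripts to look and compute and a tool call to move; the robot and the scene stay as the last step left them, time stands still between calls to the robot, and variables do not carry over. Pictures are saved under pics/ and viewed, at most 10 in all, crops included, and the job is handed in when it is done.

Besides the shell and the picture viewer there is one more tool, called after "Call:" by a JSON object that holds its "api" and its "payload", one argument or row to a line. send_rows: Moves the arm, as the interface text tells. Its arguments: {"type":"object","properties":{"targets":{"type":"string"},"grip_force":{"type":"number"}},"required":["targets"]}

```bash
ls; mkdir -p pics; python3 - <<'E'
from workcell import env, eyes
import cv2
print(env.state())
for n in("side","top"):
    f=eyes.grab_frame(n); cv2.imwrite(f"pics/{n}0.png",f["image"])
    print({k:v for k,v in f.items() if k!="image"})
E
```

```text
pics
{'time_s': 0.0, 'qpos': array([-6.70956364e+01,  1.83529268e+01,  8.97055941e+01,  2.28676933e-03,
        7.20431265e+01, -1.14631652e+00]), 'qvel': array([ 0.1525423 ,  0.07181182, -0.007694  ,  0.08333808, -0.07323514,
        0.03318815]), 'effort': array([ 9.48464840e-04, -4.12458730e+01, -2.31972027e+01,  7.31080910e-02,
        4.56232333e-02, -1.66141681e-04]), 'ee_pos': array([ 234.15471297, -524.62310416,  213.11288715]), 'ee_rot': array([-1.79898416e+02, -4.20721139e-03,  2.40499695e+01]), 'force': array([-0.77267112, -0.15426169, -0.04184093]), 'torque': array([-0.01516707,  0.05460929,  0.0223339 ]), 'gripper_force': 0.0, 'gripper_width': 90.99845736092377}
{'fovy': 48.39191209039956, 'cx': 326.0084197551193, 'cy': 193.61963730023078, 'eye': array([  625.4654122 , -1155.55559935,   913.83670756]), 'attitude': array([53.59153515,  1.26187356,  1.40204039])}
{'fovy': 54.479083847493904, 'cx': 317.2814205001592, 'cy': 203.6528219523378, 'eye': array([ 464.47156856,  -46.07645818, 1210.86178858]), 'attitude': array([  4.56628431,  -0.90285001, -90.39666022])}
```

View pics/side0.png

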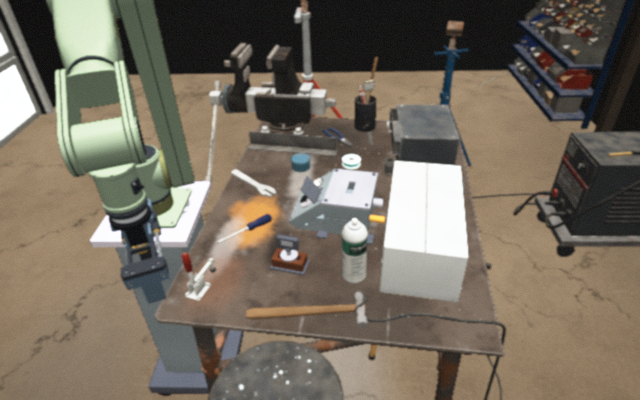

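View pics/top0.png

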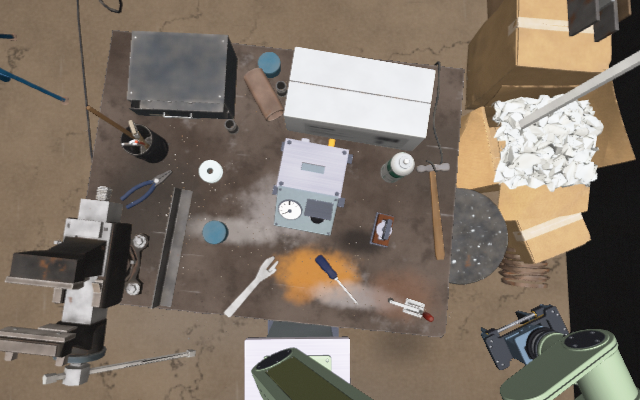

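The side view shows the pump near (340,195), the key in its stand at (289,255) and the can at (354,250). The top view shows the pump at (310,185) with its slot at (313,168), the key at (382,229), the tin on the left at (214,231) and the can at (400,165).

```bash
python3 - <<'E'
import cv2,numpy as np
t=cv2.imread("pics/top0.png");s=cv2.imread("pics/side0.png")
c=lambda im,x,y,w,h,k:cv2.resize(im[y:y+h,x:x+w],None,fx=k,fy=k,interpolation=cv2.INTER_CUBIC)
a=c(t,265,130,140,120,5.0)
b=c(s,265,155,125,120,5.0)
cv2.imwrite("pics/tc.png",a);cv2.imwrite("pics/sc.png",b)
E
```

```text
(no output)
```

View pics/tc.png

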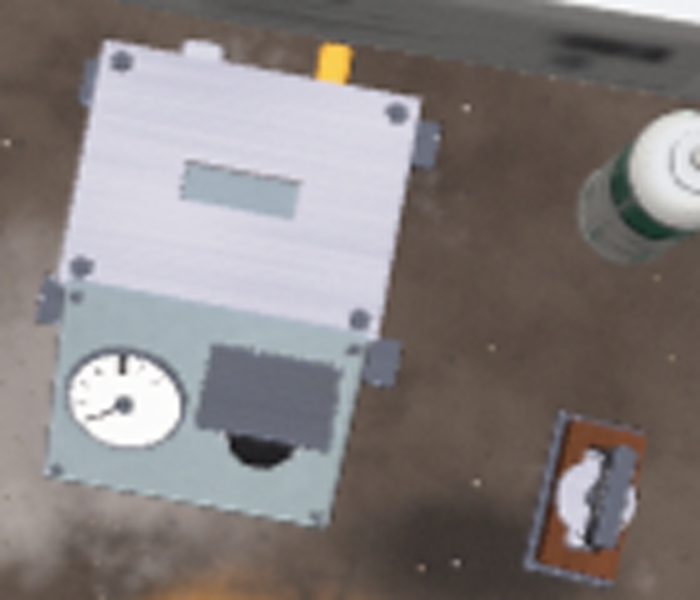

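View pics/sc.png

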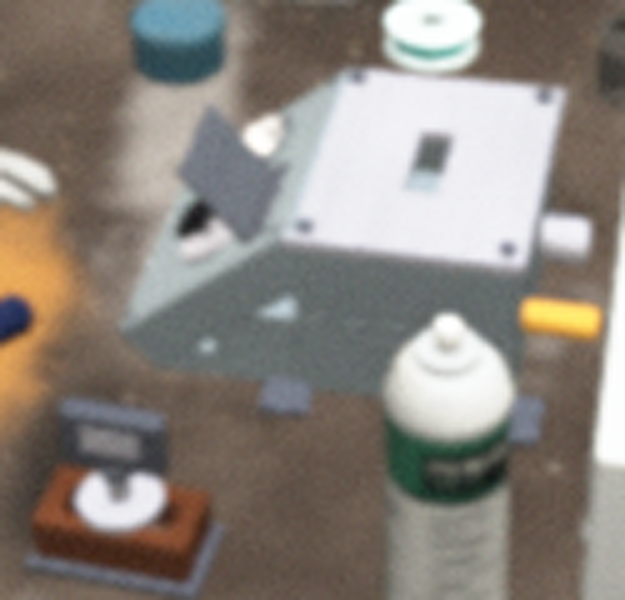

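The crops show, at ×5: top view, slot corners (185,160) (302,182) (296,219) (180,197), and wing top from about (625,448) to (600,548). Side view, slot at (430,161), and wing top edge from (64,402) to (167,415).

```bash
cat > h.py <<'E'
import numpy as np
from scipy.spatial.transform import Rotation as R
from scipy.optimize import least_squares
CAM={'side':(48.39191209,326.00842,193.61964,[625.4654122,-1155.5556,913.836708],[53.59153515,1.26187356,1.40204039]),
'top':(54.47908385,317.28142,203.652822,[464.471569,-46.076458,1210.861788],[4.56628431,-0.90285,-90.39666])}
def par(n):
    f,cx,cy,e,a=CAM[n]; return 200/np.tan(np.radians(f/2)),cx,cy,np.array(e),R.from_euler('xyz',a,degrees=True)
def proj(n,p):
    f,cx,cy,e,r=par(n); q=r.inv().apply(np.atleast_2d(p)-e)
    return np.c_[cx+f*q[:,0]/-q[:,2], cy-f*q[:,1]/-q[:,2]]
def atz(n,uv,z):
    f,cx,cy,e,r=par(n); uv=np.atleast_2d(uv)
    d=r.apply(np.c_[(uv[:,0]-cx)/f,-(uv[:,1]-cy)/f,-np.ones(len(uv))])
    return e+d*((z-e[2])/d[:,2])[:,None]
def T(c): return (np.atleast_2d(c)+.5)/5-.5+[265,130]
def S(c): return (np.atleast_2d(c)+.5)/5-.5+[265,155]
def rz(a): a=np.radians(a);return np.array([[np.cos(a),-np.sin(a),0],[np.sin(a),np.cos(a),0],[0,0,1]])
E
python3 - <<'E'
from h import *
np.set_printoptions(precision=1,suppress=True)
tc=T([[105,40],[420,98],[378,338],[60,280]]); sc=S([[566,88],[526,268],[285,240],[342,70]])
ts=T([[185,160],[302,182],[296,219],[180,197]]); ss=S([[454,134],[438,190],[405,188],[424,132]])
for n,c,s in(('top',tc,ts),('side',sc,ss)):
    p=atz(n,c,120);q=atz(n,s,120);print(n,p[:,:2],np.linalg.norm(np.diff(p,axis=0),axis=1),q[:,:2].mean(0))
def model(v):
    x,y,a,o=v; m=np.array([[o+142,92,120],[o+142,-92,120],[o,-92,120],[o,92,120],[41,33,120],[41,-33,120],[19,-33,120],[19,33,120.]])
    return m@rz(a).T+[x,y,0]
def res(v,names=('top','side')):
    m=model(v); return np.concatenate([(proj(n,m)-np.r_[c,s]).ravel() for n,c,s in(('top',tc,ts),('side',sc,ss)) if n in names])
for nm in(('top',),('side',),('top','side')):
    r=least_squares(res,[600,-50,0,-41],args=(nm,));print(nm,r.x,np.abs(r.fun).max(),(model(r.x)[4:].mean(0)))
    print(r.fun.reshape(-1,2).round(1).tolist())
w=atz('top',T([[625,448],[600,548]]),108);print('wing top',w[:,:2],w.mean(0))
w=atz('side',S([[64,402],[167,415]]),108);print('wing side',w[:,:2],w.mean(0))
f=atz('top',T([[560,410],[527,570],[612,583]]),8);print('foot top',f[:,:2])
f=atz('side',S([[28,567],[182,592],[223,525]]),8);print('foot side',f[:,:2])
# collar
print('collar',atz('top',T([[557,500],[635,500]]),45)[:,:2],atz('side',S([[73,498],[167,498]]),45)[:,:2])
print('can',atz('top',T([695,160]),199)[:,:2],atz('side',S([448,328]),199))
E
```

```text
top [[ 741.    25.2]
 [ 706.8 -154.3]
 [ 569.4 -128.7]
 [ 603.3   50.6]] [182.7 139.8 182.5] [654.5 -51.7]
side [[ 744.7   34.9]
 [ 709.  -150.7]
 [ 569.8 -123.8]
 [ 601.    57.3]] [189.1 141.8 183.8] [656.4 -44.4]
('top',) [625.  -46.2 -10.7 -40.3] 0.4050268913798618 [654.5 -51.7 120. ]
[[-0.1, -0.3], [0.4, -0.4], [0.1, 0.4], [-0.4, 0.3], [0.4, 0.0], [-0.1, -0.2], [-0.3, -0.0], [-0.0, 0.2]]
('side',) [626.8 -39.7 -10.4 -41.1] 0.9041049857265762 [656.3 -45.  120. ]
[[-0.6, 0.4], [0.1, -0.5], [0.0, -0.2], [0.6, -0.2], [0.4, -0.3], [0.3, 0.9], [-0.3, 0.5], [-0.5, -0.6]]
('top', 'side') [625.8 -44.7 -10.5 -40.7] 1.9307669914396683 [655.3 -50.2 120. ]
[[-0.7, -0.4], [-0.2, -0.6], [-0.3, 0.2], [-0.9, 0.2], [-0.1, -0.2], [-0.7, -0.5], [-0.8, -0.4], [-0.5, -0.1], [-0.6, 1.3], [-0.1, 0.6], [-0.3, 0.8], [0.5, 0.7], [0.2, 0.7], [-0.0, 1.9], [-0.7, 1.6], [-0.8, 0.4]]
wing top [[ 506.9 -269.7]
 [ 450.3 -254.2]] [ 478.6 -262.   108. ]
wing side [[ 453.4 -252.2]
 [ 510.3 -262.7]] [ 481.8 -257.4  108. ]
foot top [[ 534.6 -250. ]
 [ 435.8 -227.6]
 [ 427.4 -280.1]]
foot side [[ 427.3 -278.6]
 [ 515.3 -297.3]
 [ 535.1 -245.3]]
collar [[ 478.3 -240.8]
 [ 478.  -287.8]] [[ 454.  -261.6]
 [ 506.5 -261.5]]
can [[ 655.5 -291.7]] [[ 659.2 -298.9  199. ]]
```

```bash
cat >> h.py <<'E'
def tri(a,b):
    g=lambda x:np.r_[proj('top',x)[0]-a,proj('side',x)[0]-b]
    r=least_squares(g,[600,-50,80.]); return r.x.round(1),np.abs(r.fun).max().round(1)
def rel(p0,r0,p1,r1):
    "shift (m) and rotvec (deg) in tool axes from pose 0 to pose 1"
    A=R.from_euler('xyz',r0,degrees=True);B=R.from_euler('xyz',r1,degrees=True)
    return (A.inv().apply(np.subtract(p1,p0))/1000).round(4),np.degrees((A.inv()*B).as_rotvec()).round(2)
E
python3 - <<'E'
from h import *
np.set_printoptions(precision=1,suppress=True)
print('box',tri([428,147],[386,229]), atz('side',[384,290],0), atz('top',[286,134],0))
print('boxtop at z=150,200', atz('top',[[286,122],[428,147]],150), atz('top',[[286,122],[428,147]],200))
print('visor outer edge ends (y+,y-)',tri(T([198,426])[0],S([208,107])[0]),tri(T([328,452])[0],S([180,172])[0]))
print('visor base?',tri(T([213,345])[0],S([285,178])[0]),tri(T([341,370])[0],S([245,240])[0]))
print('gauge',tri(T([124,405])[0],S([262,135])[0]))
print('button low edge',tri(T([262,467])[0],S([178,232])[0]))
print('can',tri(T([695,160])[0],S([448,328])[0]))
print(rel([234.362,-525.088,213.976],[180,0,24.053],[480,-263,200],[180,0,-13]))
E
```

```text
box (array([ 714.9, -352.7,  211. ]), np.float64(8.7)) [[ 740.2 -350.4    0. ]] [[783.   31.8   0. ]]
boxtop at z=150,200 [[ 777.5   22.1  150. ]
 [ 705.6 -372.8  150. ]] [[ 762.8   18.9  200. ]
 [ 694.2 -357.4  200. ]]
visor outer edge ends (y+,y-) (array([519.4, -27.3, 148.7]), np.float64(0.3)) (array([505.9, -98.1, 150.5]), np.float64(0.7))
visor base? (array([567.1, -35.4, 100.8]), np.float64(0.2)) (array([ 548.9, -108.7,  109. ]), np.float64(1.2))
gauge (array([540.9,  16.9,  95.4]), np.float64(2.7))
button low edge (array([499.3, -63.2,  79.6]), np.float64(0.4))
can (array([ 658.1, -292.9,  193.6]), np.float64(0.6))
(array([ 0.3, -0.1,  0. ]), array([ 0., -0., 37.]))
```

```bash
python3 - <<'E'
from h import *
print(rel([234.362,-525.088,213.976],[180,0,24.053],[480,-263,160],[180,0,-13]))
E
```

```text
(array([ 0.3311, -0.1392,  0.054 ]), array([ 0.  , -0.  , 37.05]))
```

Call:
{"api": "send_rows", "payload": {
  "targets": "0.331 -0.139 0.010 0 0 37 100;0.331 -0.139 0.010 0 0 37 100;0.331 -0.139 0.010 0 0 37 100;0.331 -0.139 0.010 0 0 37 100;0.331 -0.139 0.010 0 0 37 100;0.331 -0.139 0.010 0 0 37 100;0.331 -0.139 0.010 0 0 37 100;0.331 -0.139 0.010 0 0 37 100;0.331 -0.139 0.010 0 0 37 100;0.331 -0.139 0.054 0 0 37 100;0.331 -0.139 0.054 0 0 37 100;0.331 -0.139 0.054 0 0 37 100",
  "grip_force": 30
}}

```text
time_s: 1.1
ee_pos: [478.2, -262.0, 157.7]
ee_rot: [-179.9, 0.4, -12.9]
force: [-0.3, -0.3, 0.4]
gripper_width: 91.1
gripper_force: 0.0
```

```bash
python3 - <<'E'
from workcell import env, eyes
import cv2,numpy as np
from h import *
s=env.state();print(s['time_s'],s['ee_pos'],s['ee_rot'],s['qpos'])
print(proj('top',s['ee_pos']),proj('side',s['ee_pos']))
c=lambda im,x,y,w,h,k:cv2.resize(im[y:y+h,x:x+w],None,fx=k,fy=k,interpolation=cv2.INTER_CUBIC)
a=c(eyes.grab_frame('top')["image"],335,175,100,100,4)
b=c(eyes.grab_frame('side')["image"],240,200,100,100,4)
cv2.imwrite("pics/p1.png",np.hstack([a,b]))
E
```

```text
1.1 [ 478.24047325 -261.96529108  157.74885804] [-179.91411123    0.37559469  -12.87996361] [-2.99038641e+01  1.82781084e+01  9.82568587e+01 -3.10112101e-02
  6.38493190e+01  7.29901421e+01]
[[390.67639784 229.03804472]] [[284.75573314 223.3219526 ]]
```

View pics/p1.png

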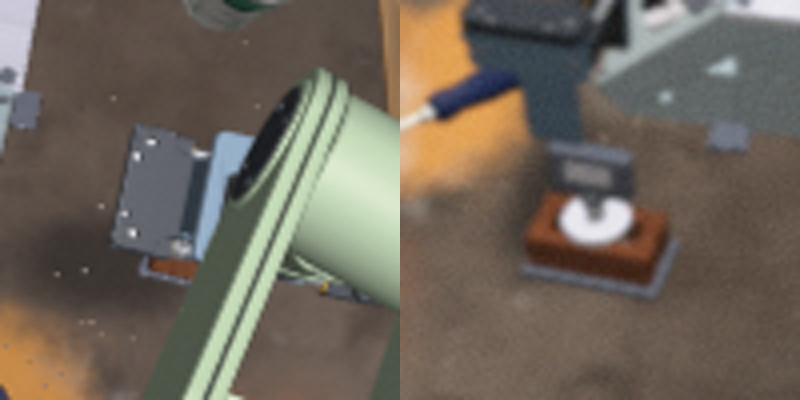

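The side crop shows one fingertip with its bottom edge at (533..582, 140) in the crop, just above and left of the wing, whose top edge runs (548,145)–(634,160). In the top crop the arm hides the key.

```bash
python3 - <<'E'
from h import *
np.set_printoptions(precision=1,suppress=True)
p=np.array([478.24,-261.97,157.75]);Rm=R.from_euler('xyz',[180,0,-12.9],degrees=True)
for s in(1,-1):
    q=p+Rm.apply([[-16,s*45.5,0],[16,s*45.5,0],[-16,s*59,0],[16,s*59,0]])
    print(s,q[:,:2],'crop',(proj('side',q)-[240,200])*4+[400,0])
print('key predicted wing top corners', (proj('side',np.array([480,-263,108])+np.array([[-30,-7,0],[30,-7,0],[30,7,0],[-30,7,0]])@rz(-13).T)-[240,200])*4+[400,0])
E
```

```text
1 [[ 452.5 -302.7]
 [ 483.7 -309.9]
 [ 449.5 -315.9]
 [ 480.7 -323.1]] crop [[532.6 134.6]
 [580.1 142. ]
 [525.4 148.4]
 [573.3 156. ]]
-1 [[ 472.8 -214. ]
 [ 504.  -221.2]
 [ 475.8 -200.9]
 [ 507.  -208. ]] crop [[578.   47.7]
 [622.9  54.2]
 [584.3  35.6]
 [628.9  42.1]]
key predicted wing top corners [[541.7 150.8]
 [626.5 164.4]
 [632.7 150.6]
 [548.6 137.3]]
```

Call:
{"api": "send_rows", "payload": {
  "targets": "0 0 0.03 0 0 0 100;0 0 0.06 0 0 0 100;0 0 0.088 0 0 0 100;0 0 0.088 0 0 0 100;0 0 0.088 0 0 0 0;0 0 0.088 0 0 0 0;0 0 0.088 0 0 0 0;0 0 0.088 0 0 0 0;0 0 0.088 0 0 0 0;0 0 0.088 0 0 0 0;0 0 0.088 0 0 0 0;0 0 0.088 0 0 0 0",
  "grip_force": 30
}}

```text
time_s: 2.2
ee_pos: [480.0, -263.2, 72.2]
ee_rot: [180.0, -0.0, -12.9]
force: [-1.1, 0.4, 0.3]
gripper_width: 41.0
gripper_force: 0.0
```

Call:
{"api": "send_rows", "payload": {
  "targets": "0 0 0.002 0 0 0 0;0 0 0.002 0 0 0 0;0 0 0.002 0 0 0 0;0 0 0.002 0 0 0 0;0 0 0.002 0 0 0 0;0 0 0.002 0 0 0 0;0 0 0.002 0 0 0 0;0 0 0.002 0 0 0 0;0 0 0.002 0 0 0 0",
  "grip_force": 40
}}

```text
time_s: 2.95
ee_pos: [480.2, -263.3, 70.2]
ee_rot: [180.0, -0.0, -12.9]
force: [-0.6, 0.1, 3.6]
gripper_width: 13.7
gripper_force: 43.1
```

```bash
python3 - <<'E'
from h import *
print(rel([480,-263,200],[180,0,-12.95],[654.5,-50.5,205],[180,0,79.4]))
E
```

```text
(array([ 0.1224, -0.2462, -0.005 ]), array([  0.  ,   0.  , -92.35]))
```

Call:
{"api": "send_rows", "payload": {
  "targets": "0 0 -0.015 0 0 0 0;0 0 -0.03 0 0 0 0;0 0 -0.05 0 0 0 0;0 0 -0.08 0 0 0 0;0 0 -0.11 0 0 0 0;0 0 -0.13 0 0 0 0;0 0 -0.13 0 0 0 0;0 0 -0.13 0 0 0 0",
  "grip_force": 40
}}

```text
time_s: 3.62
ee_pos: [479.8, -263.2, 199.6]
ee_rot: [180.0, -0.0, -12.9]
force: [-0.2, -0.5, -2.8]
gripper_width: 13.9
gripper_force: 43.0
```

Call:
{"api": "send_rows", "payload": {
  "targets": "0.010 -0.020 -0.005 0 0 -7 0;0.020 -0.041 -0.005 0 0 -14 0;0.031 -0.062 -0.005 0 0 -21 0;0.041 -0.082 -0.005 0 0 -28 0;0.051 -0.103 -0.005 0 0 -35 0;0.061 -0.123 -0.005 0 0 -42 0;0.071 -0.144 -0.005 0 0 -49 0;0.082 -0.164 -0.005 0 0 -56 0;0.092 -0.185 -0.005 0 0 -63 0;0.102 -0.205 -0.005 0 0 -70 0;0.112 -0.226 -0.005 0 0 -77 0;0.122 -0.246 -0.005 0 0 -84 0"
}}

```text
time_s: 4.62
ee_pos: [653.1, -49.6, 201.0]
ee_rot: [-179.6, 0.1, 71.4]
force: [-0.5, 0.6, -3.0]
gripper_width: 14.0
gripper_force: 43.1
```

Call:
{"api": "send_rows", "payload": {
  "targets": "0 0 0 0 0 -7 0;0 0 0 0 0 -8.35 0;0 0 0 0 0 -8.35 0;0 0 0 0 0 -8.35 0;0 0 0 0 0 -8.35 0"
}}

```text
time_s: 5.03
ee_pos: [653.2, -51.5, 204.1]
ee_rot: [-179.9, 0.0, 79.2]
force: [0.1, -0.2, -2.6]
gripper_width: 13.7
gripper_force: 43.1
```

```bash
python3 - <<'E'
from workcell import env, eyes
import cv2,numpy as np
from h import *
np.set_printoptions(precision=1,suppress=True)
s=env.state();print(s['time_s'],s['ee_pos'],s['ee_rot'])
p=s['ee_pos'];Rm=R.from_euler('xyz',s['ee_rot'],degrees=True)
k=np.array([[-29,-8,62],[29,-8,62],[29,8,62],[-29,8,62],[-30,-7,-38],[30,-7,-38],[0,0,62],[-29,8,52],[29,8,52],[-29,-8,52],[29,-8,52]])
q=p+Rm.apply(k)
c=lambda im,x,y,w,h,k:cv2.resize(im[y:y+h,x:x+w],None,fx=k,fy=k,interpolation=cv2.INTER_CUBIC)
print('side crop',(proj('side',q)-[300,130]+.5)*6-.5)
print('top crop',(proj('top',q)-[265,130]+.5)*6-.5)
a=c(eyes.grab_frame('top')["image"],265,130,66,100,6)
b=c(eyes.grab_frame('side')["image"],300,130,66,100,6)
cv2.imwrite("pics/p2.png",np.hstack([a,b]))
E
```

```text
5.0333 [653.2 -51.5 204.1] [-179.9    0.    79.2]
side crop [[275.  346.6]
 [294.9 281.8]
 [325.8 285. ]
 [306.9 350.1]
 [277.9 176.2]
 [299.3 112.3]
 [300.8 315.3]
 [307.1 333.6]
 [326.1 268.8]
 [275.1 330.1]
 [295.1 265.6]]
top crop [[347.2 250.3]
 [224.  227.7]
 [230.3 194.1]
 [353.3 216.7]
 [356.8 209.3]
 [216.5 183.6]
 [288.7 222.2]
 [354.  212.8]
 [229.9 190. ]
 [347.8 246.7]
 [223.5 223.9]]
```

View pics/p2.png

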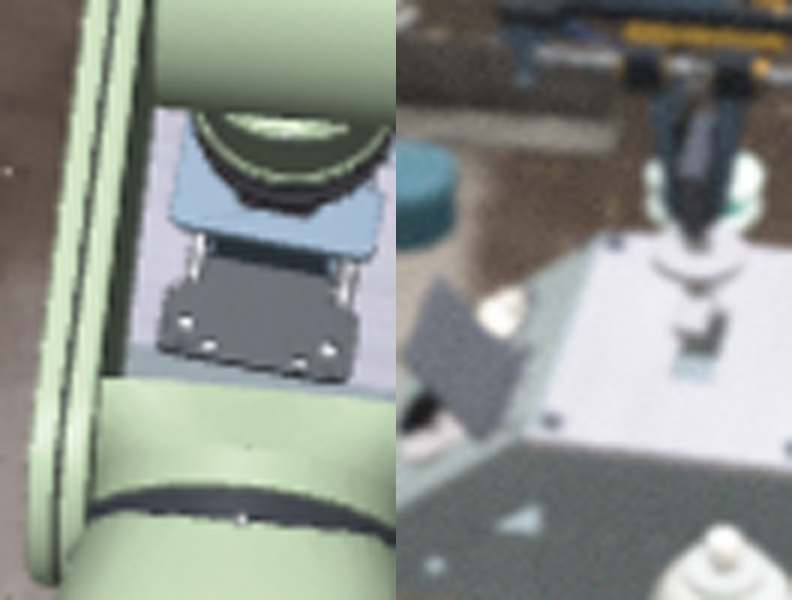

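The key hangs over the slot: in the right half the head's near end is around (685,330), overlapping the slot at (690–725, 305–378). I need a larger crop.

```bash
python3 - <<'E'
from workcell import eyes
import cv2,numpy as np
im=np.mean([eyes.grab_frame('side')["image"].astype(float) for _ in range(8)],0).astype(np.uint8)
cv2.imwrite("pics/raw3.png",im)
cv2.imwrite("pics/p3.png",cv2.resize(im[160:200,325:375],None,fx=15,fy=15,interpolation=cv2.INTER_CUBIC))
E
```

```text
(no output)
```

View pics/p3.png

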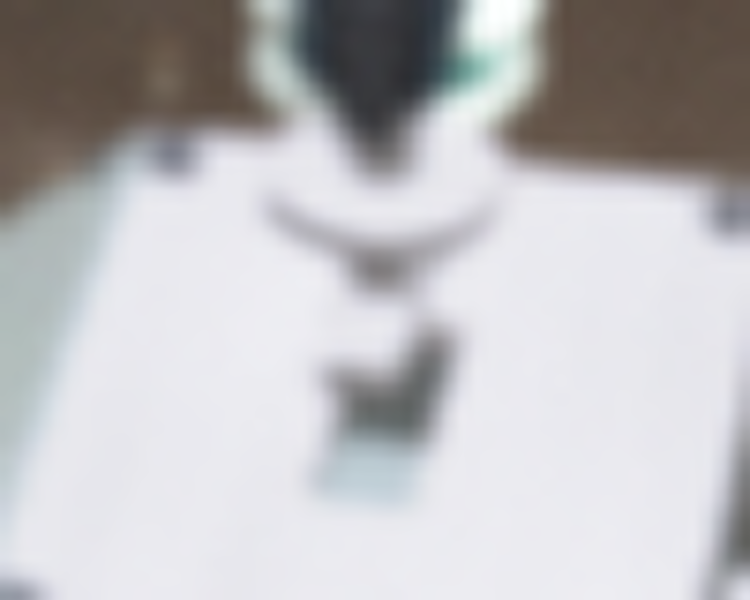

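```bash
python3 - <<'E'
from h import *
np.set_printoptions(precision=1,suppress=True)
P=lambda c:(np.atleast_2d(c)+.5)/15-.5+[325,160]
h=atz('side',P([[324,366],[404,374]]),152.5); s=atz('side',P([[312,492],[415,500],[460,325]]),120)
print(h,s)
hm=h.mean(0); sm=s[:2].mean(0)
ux=rz(-10.6)[:,0];uy=rz(-10.6)[:,1]
print('head width',np.linalg.norm(h[1]-h[0]),'slot w',np.linalg.norm(s[1]-s[0]),'len',np.linalg.norm(s[2]-s[1]))
d=hm-sm; print('head centre minus slot centre: along pump x',d@ux,' y',d@uy+29-33)
# collar: bottom/rim centre estimate
c=atz('side',P([[262,195],[505,195]]),204.1-62+33.5);print('collar centre x',c.mean(0))
print('tcp',[653.2,-51.5],'slot centre from top 654.5,-51.7')
E
```

```text
[[642.  -75.6 152.5]
 [657.7 -78.5 152.5]] [[639.7 -73.4 120. ]
 [660.3 -76.3 120. ]
 [671.1 -15.  120. ]]
head width 15.986462138704873 slot w 20.785699172726662 len 62.234037513254876
head centre minus slot centre: along pump x 0.2063183701772424  y -6.218953207076826
collar centre x [654.  -49.5 175.6]
tcp [653.2, -51.5] slot centre from top 654.5,-51.7
```

Call:
{"api": "send_rows", "payload": {
  "targets": "0.0045 0 0.005 0 0 0 0;0.0045 0 0.010 0 0 0 0;0.0045 0 0.015 0 0 0 0;0.0045 0 0.019 0 0 0 0;0.0045 0 0.019 0 0 0 0;0.0045 0 0.019 0 0 0 0;0.0045 0 0.019 0 0 0 0"
}}

```text
time_s: 6.12
ee_pos: [655.0, -46.5, 186.0]
ee_rot: [180.0, 0.0, 79.4]
force: [0.9, 0.1, -3.1]
gripper_width: 13.5
gripper_force: 43.0
```

```bash
python3 - <<'E'
from workcell import env,eyes
import cv2,numpy as np
s=env.state();print(s['ee_pos'],s['ee_rot'],s['force'])
im=np.mean([eyes.grab_frame('side')["image"].astype(float) for _ in range(8)],0).astype(np.uint8)
cv2.imwrite("pics/raw4.png",im)
cv2.imwrite("pics/p4.png",cv2.resize(im[165:200,330:370],None,fx=15,fy=15,interpolation=cv2.INTER_CUBIC))
E
```

```text
[654.95035812 -46.49363464 186.01097262] [1.79983663e+02 4.30045531e-03 7.93976850e+01] [ 0.87778705  0.13888349 -3.09035688]
```

View pics/p4.png

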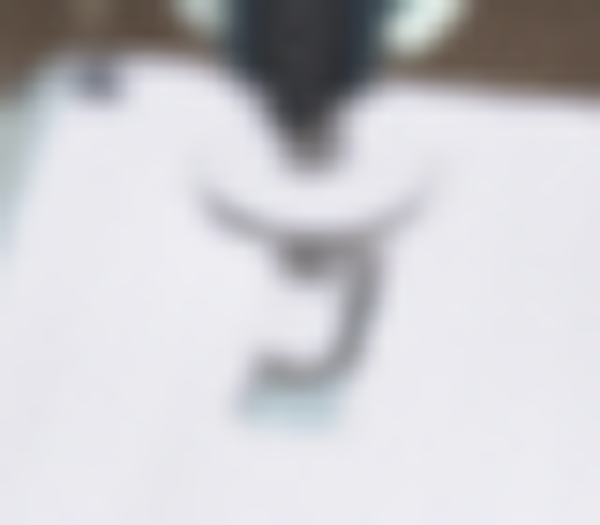

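The head is now just above the slot. Its near top edge is at about (255,357)–(332,367), the slot's near edge at (235,420)–(340,428), with a dark gap on the right from 340 to 375.

```bash
python3 - <<'E'
from h import *
import cv2
np.set_printoptions(precision=1,suppress=True)
P=lambda c:(np.atleast_2d(c)+.5)/15-.5+[330,165]
ux=rz(-10.6)[:,0];uy=rz(-10.6)[:,1]
h=atz('side',P([[255,357],[332,367]]),134); s=atz('side',P([[235,420],[340,428]]),120)
d=(h.mean(0)-s.mean(0));print(np.linalg.norm(h[1]-h[0]),np.linalg.norm(s[1]-s[0]),d@ux,d@uy-4, h.mean(0)+29*uy)
# predicted picture: head at tcp, slot at offsets; compare rendering
k=np.array([[-29,-8,52],[-29,8,52],[-29,8,62],[-29,-8,62],[29,8,52]])
q=np.array([654.95,-46.5,186])+R.from_euler('xyz',[180,0,79.4],degrees=True).apply(k)
print('pred head px crop',(proj('side',q)-[330,165]+.5)*15-.5)
g=cv2.imread('pics/raw4.png',0)
print(g[183:197,343:358])
E
```

```text
15.677015438670848 21.170463270482955 0.7571157463575542 -1.9970967273574063 [656.3 -45.5 134. ]
pred head px crop [[247.4 360.7]
 [326.6 369.1]
 [326.  409.6]
 [247.1 401.2]
 [372.6 206.8]]
[[236 236 237 236 229 206 179 163 167 169 156 150 188 225 233]
 [236 237 237 236 232 226 216 211 205 190 156 151 195 229 234]
 [235 236 236 235 232 230 230 230 223 196 151 156 205 231 235]
 [235 235 235 233 232 231 231 232 226 193 151 173 218 233 235]
 [235 235 233 230 226 226 229 230 219 179 152 189 228 234 235]
 [234 233 231 220 202 199 207 211 195 161 158 200 230 234 234]
 [234 233 230 205 173 160 167 172 163 159 180 216 232 234 234]
 [233 233 224 197 171 160 157 160 166 183 207 229 234 234 234]
 [232 231 216 195 187 186 186 186 191 205 223 233 234 234 234]
 [232 230 218 203 203 204 202 202 204 214 228 233 235 234 235]
 [233 232 228 222 220 219 217 215 216 223 230 233 235 235 235]
 [233 233 233 231 231 231 230 229 230 231 232 234 235 234 235]
 [232 233 234 234 234 234 234 234 235 234 235 235 234 235 236]
 [233 233 233 234 235 235 235 234 235 235 235 235 235 235 235]]
```

Call:
{"api": "send_rows", "payload": {
  "targets": "0.001 -0.0005 0 0 0 0 0;0.001 -0.0005 0.003 0 0 0 0;0.001 -0.0005 0.006 0 0 0 0;0.001 -0.0005 0.008 0 0 0 0;0.001 -0.0005 0.010 0 0 0 0;0.001 -0.0005 0.010 0 0 0 0;0.001 -0.0005 0.010 0 0 0 0"
}}

```text
time_s: 7.1
ee_pos: [654.3, -45.4, 175.5]
ee_rot: [-180.0, 0.0, 79.4]
force: [-0.3, -0.8, -2.5]
gripper_width: 13.9
gripper_force: 43.0
```

Call:
{"api": "send_rows", "payload": {
  "targets": "0 0 0.004 0 0 0 0;0 0 0.008 0 0 0 0;0 0 0.012 0 0 0 0;0 0 0.016 0 0 0 0;0 0 0.020 0 0 0 0;0 0 0.022 0 0 0 0;0 0 0.023 0 0 0 0;0 0 0.023 0 0 0 0;0 0 0.023 0 0 0 0"
}}

```text
time_s: 7.85
ee_pos: [654.7, -45.3, 153.0]
ee_rot: [180.0, -0.0, 79.4]
force: [0.3, -0.0, -2.2]
gripper_width: 13.9
gripper_force: 43.0
```

Call:
{"api": "send_rows", "payload": {
  "targets": "0 0 0.0005 0 0 0 0;0 0 0.001 0 0 0 0;0 0 0.0015 0 0 0 0;0 0 0.0015 0 0 0 0"
}}

```text
time_s: 8.18
ee_pos: [654.7, -45.4, 152.2]
ee_rot: [179.9, -0.0, 79.4]
force: [-0.1, 0.6, 2.0]
gripper_width: 13.8
gripper_force: 43.1
```

Call:
{"api": "send_rows", "payload": {
  "targets": "0 0 0 0 0 7 0;0 0 0 0 0 14 0;0 0 0 0 0 21 0;0 0 0 0 0 28 0;0 0 0 0 0 35 0;0 0 0 0 0 42 0;0 0 0 0 0 49 0;0 0 0 0 0 56 0;0 0 0 0 0 63 0;0 0 0 0 0 70 0;0 0 0 0 0 77 0;0 0 0 0 0 84 0"
}}

```text
time_s: 9.18
ee_pos: [654.5, -45.7, 152.2]
ee_rot: [180.0, -0.0, -4.9]
force: [-0.3, -1.0, 2.1]
gripper_width: 13.7
gripper_force: 43.1
```

Call:
{"api": "send_rows", "payload": {
  "targets": "0 0 0 0 0 6 0;0 0 0 0 0 6 0;0 0 0 0 0 6 0;0 0 0 0 0 6 0"
}}

```text
time_s: 9.52
ee_pos: [654.7, -45.5, 152.2]
ee_rot: [180.0, -0.1, -10.5]
force: [-1.0, -0.5, 3.9]
gripper_width: 14.0
gripper_force: 43.1
```

Call:
{"api": "send_rows", "payload": {
  "targets": "0 0 0 0 0 0 50;0 0 0 0 0 0 50;0 0 0 0 0 0 50;0 0 0 0 0 0 50;0 0 0 0 0 0 50;0 0 0 0 0 0 50;0 0 0 0 0 0 50;0 0 -0.02 0 0 0 50;0 0 -0.05 0 0 0 50;0 0 -0.08 0 0 0 50;0 0 -0.11 0 0 0 50;0 0 -0.11 0 0 0 50"
}}

```text
time_s: 10.52
ee_pos: [657.4, -45.6, 268.8]
ee_rot: [-179.9, -0.7, -10.6]
force: [1.1, 0.4, 1.4]
gripper_width: 45.5
gripper_force: 0.0
```

```bash
python3 - <<'E'
from h import *
np.set_printoptions(precision=3,suppress=True)
# bias: top image vs robot: slot ~ (655,-48). button estimates
ux=rz(-10.6)[:,0];uy=rz(-10.6)[:,1];n=-0.643*ux+np.array([0,0,0.766]);up=0.766*ux+np.array([0,0,.643])
O=np.array([655,-48,0])-30*ux
e=[np.array([519.4,-27.3,148.7]),np.array([505.9,-98.1,150.5])]
for v in e+[np.array([567.1,-35.4,100.8]),np.array([548.9,-108.7,109.0]),np.array([499.3,-63.2,79.6]),np.array([540.9,16.9,95.4])]:
    d=v-O; print('pump coords',d@ux,d@uy,d[2],' normal',d@n,' up',d@up)
E
```

```text
pump coords -107.09382630236293 -4.5970414156890955 148.7  normal 182.76553031241937  up 13.580229052389983
pump coords -107.33969789250132 -76.67220736874926 150.5  normal 184.30242574487835  up 14.549291414343983
pump coords -58.71780420796611 -3.7843383195737212 100.8  normal 114.9683481057222  up 19.836561976697958
pump coords -63.12359356257565 -79.18141399338758 109.0  normal 124.08247066073615  up 21.73432733106705
pump coords -120.24697333327228 -43.58184259747376 79.6  normal 138.29240385329408  up -40.92638157328656
pump coords -94.09136599272975 42.80365505489469 95.4  normal 133.57714833332523  up -10.73178635043098
```

```bash
python3 - <<'E'
from h import *
ux=rz(-10.6)[:,0];uy=rz(-10.6)[:,1];n=-0.643*ux+np.array([0,0,0.766])
O=np.array([655,-48,0])-30*ux
B=O-107.6*ux-42*uy+[0,0,97];pre=B+70*n
print(B,pre)
A=R.from_euler('xyz',[180,0,-10.6],degrees=True);C=A*R.from_rotvec([0,40,0],degrees=True)
print(C.apply([0,0,1]),-n,C.as_euler('xyz',degrees=True))
print(A.inv().apply(pre-[654.7,-45.5,262.2]))
E
```

```text
[512.02213923 -63.97157882  97.        ] [467.78021917 -55.69192853 150.62      ]
[ 0.63181866 -0.11824165 -0.76604444] [ 0.63202743 -0.11828072 -0.766     ] [180.  -40.  -10.6]
[-181.85524102   44.40215297  111.58      ]
```

Call:
{"api": "send_rows", "payload": {
  "targets": "-0.030 0.007 0 0 0 0 0;-0.065 0.015 0 0 0 0 0;-0.100 0.024 0 0 7 0 0;-0.130 0.032 0.010 0 14 0 0;-0.160 0.038 0.030 0 21 0 0;-0.182 0.044 0.060 0 28 0 0;-0.182 0.044 0.090 0 35 0 0;-0.182 0.044 0.112 0 40 0 0;-0.182 0.044 0.112 0 40 0 0;-0.182 0.044 0.112 0 40 0 0;-0.182 0.044 0.112 0 40 0 0;-0.182 0.044 0.112 0 40 0 0"
}}

```text
time_s: 11.52
ee_pos: [466.4, -54.4, 148.5]
ee_rot: [-179.9, -40.0, -10.6]
force: [0.2, -0.6, -0.0]
gripper_width: 0.5
gripper_force: 0.0
```

```bash
python3 - <<'E'
from workcell import env,eyes
from h import *
import cv2
np.set_printoptions(precision=1,suppress=True)
s=env.state();print(s['time_s'],s['ee_pos'],s['ee_rot'],s['qpos'],s['gripper_width'])
im=np.mean([eyes.grab_frame('side')["image"].astype(float) for _ in range(4)],0).astype(np.uint8)
cv2.imwrite("pics/raw5.png",im)
cv2.imwrite("pics/p5.png",cv2.resize(im[140:225,270:370],None,fx=7,fy=7,interpolation=cv2.INTER_CUBIC))
C=R.from_euler('xyz',s['ee_rot'],degrees=True);p=s['ee_pos']
print((proj('side',p+C.apply([[0,0,0],[-16,13.5,0],[16,13.5,0],[0,0,70],[0,0,100]]))-[270,140]+.5)*7)
E
```

```text
11.5167 [466.4 -54.4 148.5] [-179.9  -40.   -10.6] [ -6.   -0.6 138.5 -51.7   3.6 145.1] 0.5041001598495073
[[128.8 291.7]
 [ 94.6 326.1]
 [146.1 292.7]
 [236.3 402.2]
 [281.2 448.4]]
```

View pics/p5.png

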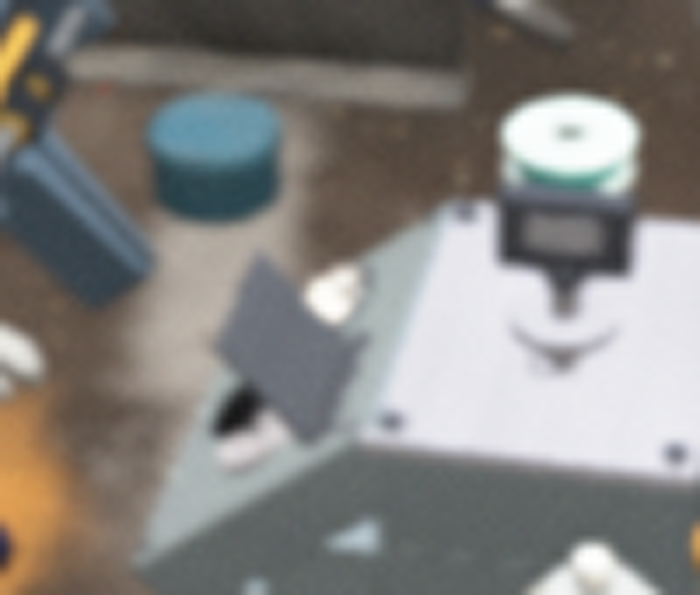

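The key stands upright, locked along pump x, with its collar on the cover. The closed fingertip is at (95–152, 270–305), and the black button dome at about (238,408) agrees with the predicted (236,402). The wrist is near its limits (q5 3.6, q6 145), so I'll use less tilt.

```bash
python3 - <<'E'
from h import *
np.set_printoptions(precision=4,suppress=True)
ux=rz(-10.6)[:,0];uy=rz(-10.6)[:,1];n=-0.643*ux+np.array([0,0,0.766]);up=0.766*ux+np.array([0,0,.643])
O=np.array([655,-48,0])-30*ux
B=O+143.5*n-23*up-44*uy
A=R.from_euler('xyz',[180,-40,-10.6],degrees=True)
cmd=np.array([655.0,-45.5,262])  # approx; use commanded shift
p0=np.array([467.8,-55.7,150.6])
for t in(25,28):
    D=R.from_euler('xyz',[180,-t,-10.6],degrees=True)
    pre=B+60*n
    print(t,B,pre,A.inv().apply(pre-p0)/1000,np.degrees((A.inv()*D).as_rotvec()/1), D.inv().apply(-n))
E
```

```text
25 [509.4048 -65.5165  95.132 ] [471.4831 -58.4196 141.092 ] [-0.003   0.002   0.0099] [  0. -15.  -0.] [ 0.259 -0.     0.966]
28 [509.4048 -65.5165  95.132 ] [471.4831 -58.4196 141.092 ] [-0.003   0.002   0.0099] [  0. -12.  -0.] [ 0.2081 -0.      0.9782]
```

Tilt to 25° first.

Call:
{"api": "send_rows", "payload": {
  "targets": "0 0 0 0 -5 0 0;-0.001 0.001 0.003 0 -10 0 0;-0.003 0.002 0.008 0 -15 0 0;-0.003 0.002 0.010 0 -15 0 0;-0.003 0.002 0.010 0 -15 0 0;-0.003 0.002 0.010 0 -15 0 0;-0.003 0.002 0.010 0 -15 0 0;-0.003 0.002 0.010 0 -15 0 0"
}}

```text
time_s: 12.38
ee_pos: [470.4, -57.9, 139.4]
ee_rot: [180.0, -25.0, -10.6]
force: [-0.4, -0.1, 0.1]
gripper_width: 0.3
gripper_force: 0.0
```

```bash
python3 - <<'E'
from workcell import env
s=env.state();print(s['time_s'],s['ee_pos'],s['ee_rot'],s['qpos'].round(1),s['force'])
E
```

```text
12.3833 [470.43373008 -57.92221434 139.42836569] [179.96050676 -24.98545705 -10.59565987] [ -7.4   2.9 127.2  -3.2  25.   95.8] [-0.37985395 -0.06598961  0.05315083]
```

Call:
{"api": "send_rows", "payload": {
  "targets": "0.003 0 0.010 0 5 0 0;0.005 0 0.019 0 5 0 0;0.008 0 0.029 0 5 0 0;0.010 0 0.039 0 5 0 0;0.013 0 0.048 0 5 0 0;0.013 0 0.048 0 5 0 0;0.013 0 0.048 0 5 0 0;0.013 0 0.048 0 5 0 0;0.013 0 0.048 0 5 0 0"
}}

```text
time_s: 13.13
ee_pos: [502.8, -63.8, 102.1]
ee_rot: [180.0, -30.0, -10.6]
force: [-0.0, 0.6, -0.2]
gripper_width: 0.6
gripper_force: 0.0
```

```bash
python3 - <<'E'
from workcell import env
s=env.state();print(s['time_s'],s['ee_pos'],s['ee_rot'],s['qpos'].round(1),s['force'])
E
```

```text
13.1333 [502.80155152 -63.77420633 102.14030613] [179.99350205 -30.01884288 -10.595935  ] [ -7.5   8.4 130.9  -8.4  10.8 100.9] [-0.03524247  0.61068218 -0.16114266]
```

Call:
{"api": "send_rows", "payload": {
  "targets": "0.0004 0 0.002 0 0 0 0;0.0007 0 0.004 0 0 0 0;0.001 0 0.006 0 0 0 0;0.001 0 0.006 0 0 0 0;0.001 0 0.006 0 0 0 0"
}}

```text
time_s: 13.55
ee_pos: [506.5, -64.5, 97.0]
ee_rot: [180.0, -30.0, -10.6]
force: [-0.4, 0.0, -0.6]
gripper_width: 0.7
gripper_force: 0.0
```

Call:
{"api": "send_rows", "payload": {
  "targets": "0.0004 0 0.002 0 0 0 0;0.0007 0 0.004 0 0 0 0;0.0007 0 0.004 0 0 0 0;0.0007 0 0.004 0 0 0 0"
}}

```text
time_s: 13.88
ee_pos: [509.2, -65.0, 94.0]
ee_rot: [180.0, -30.0, -10.6]
force: [0.2, -0.2, 1.4]
gripper_width: 0.2
gripper_force: 0.7
```

Call:
{"api": "send_rows", "payload": {
  "targets": "0.0003 0 0.0015 0 0 0 0;0.0005 0 0.003 0 0 0 0;0.0005 0 0.003 0 0 0 0"
}}

```text
time_s: 14.13
ee_pos: [511.2, -65.3, 91.7]
ee_rot: [180.0, -30.0, -10.6]
force: [-0.8, 0.1, 2.0]
gripper_width: 0.4
gripper_force: 1.3
```

Call:
{"api": "send_rows", "payload": {
  "targets": "0.0006 0 0.0035 0 0 0 0;0.0013 0 0.0072 0 0 0 0;0.0013 0 0.0072 0 0 0 0"
}}

```text
time_s: 14.38
ee_pos: [514.8, -66.0, 87.3]
ee_rot: [180.0, -30.1, -10.6]
force: [-19.1, 4.2, 27.7]
gripper_width: 0.5
gripper_force: 16.6
```

Call:
{"api": "send_rows", "payload": {
  "targets": "-0.0001 0 -0.0007 0 0 0 0;-0.0001 0 -0.0007 0 0 0 0;-0.0001 0 -0.0007 0 0 0 0;-0.0001 0 -0.0007 0 0 0 0;-0.0001 0 -0.0007 0 0 0 0;-0.0001 0 -0.0007 0 0 0 0;-0.0001 0 -0.0007 0 0 0 0;-0.0001 0 -0.0007 0 0 0 0;-0.0001 0 -0.0007 0 0 0 0;-0.0001 0 -0.0007 0 0 0 0;-0.0001 0 -0.0007 0 0 0 0;-0.0001 0 -0.0007 0 0 0 0"
}}

```text
time_s: 15.38
ee_pos: [514.5, -66.0, 87.5]
ee_rot: [180.0, -30.1, -10.6]
force: [-13.7, 2.5, 19.4]
gripper_width: 0.2
gripper_force: 11.3
```

Call:
{"api": "send_rows", "payload": {
  "targets": "0 0 0 0 0 0 0;0 0 0 0 0 0 0;0 0 0 0 0 0 0;0 0 0 0 0 0 0;0 0 0 0 0 0 0;0 0 0 0 0 0 0;0 0 0 0 0 0 0;0 0 0 0 0 0 0;0 0 0 0 0 0 0;0 0 0 0 0 0 0;0 0 0 0 0 0 0;0 0 0 0 0 0 0"
}}

```text
time_s: 16.38
ee_pos: [514.6, -66.0, 87.5]
ee_rot: [180.0, -30.1, -10.6]
force: [-12.7, 2.7, 18.6]
gripper_width: 0.4
gripper_force: 11.3
```

Call:
{"api": "send_rows", "payload": {
  "targets": "0 0 0 0 0 0 0;0 0 0 0 0 0 0;0 0 0 0 0 0 0;0 0 0 0 0 0 0;0 0 0 0 0 0 0;0 0 0 0 0 0 0;0 0 0 0 0 0 0;0 0 0 0 0 0 0;0 0 0 0 0 0 0;0 0 0 0 0 0 0;0 0 0 0 0 0 0;0 0 0 0 0 0 0"
}}

```text
time_s: 17.38
ee_pos: [514.6, -66.0, 87.5]
ee_rot: [180.0, -30.1, -10.6]
force: [-13.2, 2.2, 18.3]
gripper_width: 0.4
gripper_force: 11.3
```

Call:
{"api": "send_rows", "payload": {
  "targets": "-0.003 0 -0.020 0 0 0 0;-0.009 0 -0.050 0 0 0 0;-0.014 0 -0.080 0 0 0 0;-0.014 0 -0.080 0 0 0 0;-0.060 0 -0.120 0 0 0 0;-0.060 0 -0.120 0 0 0 0;-0.060 0 -0.120 0 0 0 0;-0.060 0 -0.120 0 0 0 0"
}}

```text
time_s: 18.05
ee_pos: [405.3, -45.5, 160.5]
ee_rot: [180.0, -30.1, -10.6]
force: [0.7, 0.2, 0.4]
gripper_width: 0.6
gripper_force: 0.0
```

```bash
python3 - <<'E'
from workcell import env,eyes
import cv2,numpy as np
s=env.state();print(s['time_s'],s['ee_pos'],s['force'])
g=lambda n:np.mean([eyes.grab_frame(n)["image"].astype(float) for _ in range(4)],0).astype(np.uint8)
a=cv2.resize(g('side')[140:215,290:365],None,fx=5,fy=5,interpolation=cv2.INTER_CUBIC)
b=cv2.resize(g('top')[130:250,255:335],None,fx=5,fy=5,interpolation=cv2.INTER_CUBIC)
a=cv2.copyMakeBorder(a,0,225,0,0,cv2.BORDER_CONSTANT)
cv2.imwrite("pics/p6.png",np.hstack([a,b]))
E
```

```text
18.05 [405.27581313 -45.45424962 160.47357003] [0.67722307 0.24796706 0.44713556]
```

View pics/p6.png

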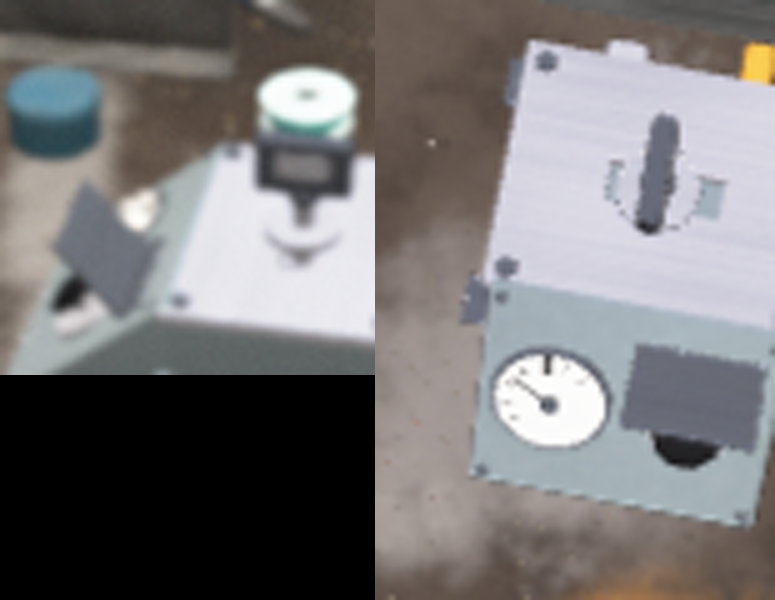

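The last picture shows the key upright and locked along pump x, with its collar on the cover. The button is out again, and the needle at (515,378) is about 1.25 rad from rest, short of the mark at the top of the dial.

```bash
python3 -c "
from workcell import env
print(env.job_done())"
```

```text
the job is handed in; nothing more can be done
None
```

I locked the key upright in the cover, held the button fully down for just over 3 s, released it with the needle at about 1.25 rad (mark at 2.0), backed the arm clear without touching the loose things, and handed the job in at about 18 s; no verdict was returned.

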